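# Knock the drive centre out of the lathe spindle

## Robot

A 6-joint arm with a two-finger parallel gripper is mounted at the origin on the work surface. World frame = base frame: x ahead of the robot, y to its left, z up, the work surface at z = 0. Lengths are in m, angles in rad, forces in N, time in s.
With the tool pointing down it reaches from about 0.35 to 0.85 m from the base axis. Payload 8.1 kg.
Tool frame: the origin (TCP) lies at the very end of the fingers, on their centre line; the grasp point (between the pads) lies 19 mm behind it; z points along the fingers, y is the direction in which the jaws open and shut (so a half turn about z gives the same grasp; the last joint's range is limited). The gripper opens to 93 mm and grips with 3 to 60 N. Pads are 15 mm wide; open, the fingers measure 128 mm over their backs; the gripper's body (75 mm by 188 mm) begins 65 mm behind the grasp point.
Start: joints at [-1.278, 0.13, 1.488, -0, 1.523, -0.085], TCP at [0.221, -0.558, 0.219] pointing down, gripper open.
Joint ranges: [-2.96, 2.96], [-0.89, 2.26], [0.02, 2.5], [-1.34, 4.48], [0, 2.73], [-2.66, 2.66]. Speed limits (rad/s): [2.39, 2.39, 2.79, 3.14, 3.14, 3.14].

## Interface

Orientations are given as a rotation vector (axis times angle).
In Python, from plant import * gives the robot as it stands.
- The arm moves only by the tool apply_moves, never from a script. Its argument "commands" is one flat list of numbers, 7 for each row, row after row: the shift along the world's x, y, z in cm, then the turn, a rotation vector about the world's x, y, z in rad, then the finger opening in cm, from 0 to 9.3. A call has 1 to 8 rows; each row shifts and turns the pose as measured when the row begins; what a row does not reach is not made up. A row lasts 1/8 s, in which the tool goes at most 62.5 mm and 10.7 degrees, less where a joint would pass 70% of its speed; a pose out of reach is approached as far as the arm can. A call with a gripper value outside its range is refused whole. The fingers move at their own pace and stop on an object; "squeeze" is the grip in N (left out, the last holds). Time passes only in rows, so rows that do not move let the fingers close. It gives the time, the measured TCP pose, the force and the opening at its end, in the units of the state.
- read_state(): the state, without advancing time (a new reading comes with each control period).
- read_camera(name): name is "scene" or "top" or "wrist"; returns (picture, depth): 384x512x3 uint8, blue, green, red; 384x512 float32, m along the optical axis (not along the pixel's ray), 0 where there is no reading.
- camera_model(name): a dict with "intrinsics" (3x3 intrinsics, pixels), "R" (3x3) and "t" (3): a world point X has camera coordinates R X + t. Camera axes: x right, y down, z forward; pixel columns grow to the right and rows downward; lengths in m; the calibration is good to about 2 mm. A picture is of the moment at which its call begins: read the wrist's pose just before it. camera_model takes no time and is no camera call; for the wrist camera it gives the pose at the moment of the call.
- close_job(): hands the job in, once; it reports no verdict.
Trained networks look in the newest picture that a camera, given by its name, has taken for a name from the list of things; names that differ only in an ending like _2 or _b are one class to them, and where a whole thing is asked for, a point or a joint stands for the part that bears it (a point fixed in the world has none). Each returns a list of dicts, best first, with "conf" (0 to 1); they miss things now and then, are a little off and sometimes report something else, mostly with a low value. They report only what shows in the picture. A call takes as long as a camera call. They do not tell look-alikes from the thing itself.
- find_in(query, camera): "point" ([x, y, z] in m, in the coordinates of the camera as it stood for that picture, good to about 4 mm: the middle of the surface that is visible of it).
- cut_out(query, camera): "mask" (384x512 bool, what is visible of it).
- spot_point(query, camera): "point" ([x, y, z] in m, in the coordinates of the camera as it stood for that picture, good to about 4 mm: a listed point, or the origin of a listed thing).
The state is a dict: "t": time; "q": joint angles; "dq": joint speeds; "joint_torque": joint torques, N m; "tool_pos": TCP position; "orientation": TCP orientation; "force": force on the tool from outside, world axes, zero at the start; "wrist_torque": the same for the moment, N m; "opening": finger opening in m.
Only numpy, scipy, OpenCV 4.12 (cv2) and the standard library are available. Lean on these libraries where they do the work, as an engineer would, in place of code of your own. Each camera call takes 0.05 s, during which the arm holds its last target. There are 200 camera calls.

## Task

Free the spur drive centre from the lathe: take the steel knock-out bar from its wooden cradle, pass its slim rod through the hollow spindle from the handwheel end, and push until the drive centre comes right out of the nose and drops into the lined tray below. Move the centre only with the bar, never with the gripper. Then draw the bar out and lay it back in its own cradle just as it lay before, let go, and leave the other things on the bench where they are.

Things in the scene. Friction and masses are not known exactly. Their poses are not given: they have to be found in the camera images.
- lathe: Small white bench wood lathe, fixed. Origin on the bench (z = 0) below the face of the spindle nose; z up, +y along the spindle from handwheel to nose and on to the tailstock. Spindle axis at x = 0, z = 165 mm. White headstock casing: y = -96 to -14 mm, 110 mm wide, top at 214 mm. Bed top at 65 mm, y = -95 to 485 mm. Behind the handwheel (y below -115 mm) the space is free.
- spindle_mouth (a point): Centre of the open mouth of the hollow spindle in the outer face of the 76 mm handwheel, 165 mm above the bench; the bar goes in here, along the lathe's +y. The conical mouth is about 36 mm wide and narrows in 20 mm to a 20 mm bore, which meets the back of the drive centre's shank 83 mm in.
- spindle_nose (a point): Centre of the face of the spindle nose, the other end of the bore, 115 mm from the mouth at the same height; the drive centre sticks out of it. A bar tip flush with this face, or a few mm past it, is sure to drop the centre. An arm gives several mm under the push, so the tip may lag: check that the centre is down in the tray, else push farther (up to 12 mm past the face).
- drive_centre: Steel spur drive centre, 65 mm long, 0.25 kg, seated in the nose at the start. Origin on its axis, in the nose face when seated; +y along its axis to the spurs. Shank 24 mm across from y = -32 to 0 mm; collar 40 mm across, y = 2 to 13 mm; 28 mm boss and four spurs to y = 35 mm. Held by friction: takes about 10 to 16 N over the first 17 mm of travel, then it is loose.
- centre_mid (a point): Mid-length of the drive centre on its axis (1 mm from its origin).
- tray_mid (a point): Centre of the cork-lined floor of the open wooden tray on the lathe bed below the nose, fixed to the lathe, 72 mm above the bench. Tray 120 mm (lathe x) by 170 mm (lathe y) outside, 5 mm walls that rise 28 mm above the lining. Axes as the lathe's.
- bar: Knock-out bar, steel, 200 mm, about 0.4 kg, lying level in its cradle. Origin on its axis where handle and rod meet; +x to the tip (it may be rolled about x). Dark handle 26 mm across, x = -70 to 0 mm; bright rod 12 mm across, x = 0 to 130 mm. Balances about 5 mm behind the origin. With the tip flush with the nose face the handle is still 15 mm outside the handwheel.
- bar_grip (a point): The place to grip the bar: on its axis, on the handle, 20 mm behind the handle's front end; nothing stands near it in the cradle.
- bar_tip (a point): Centre of the rod's flat end, 130 mm from the bar's origin and 150 mm from bar_grip.
- bar_cradle: The bar's wooden cradle, fixed; may have changed places with the scraper's like cradle. Origin at its underside, below the bar's origin (bar up to 5 mm off along x); x along the bar to its tip, z up. Base 175 x 60 x 12 mm (x = -75 to 100 mm), 18 mm thick V saddles (90 degrees) for the handle at x = -58 mm and for the rod at x = 80 mm. The bar's axis lies 55 mm above the bench.
- cradle_rest (a point): Where bar_grip belongs when the bar lies home in its cradle: 20 mm from the cradle's origin towards -x, 55 mm above the bench.
- scraper: Bystander: a turning scraper with a wooden handle and a flat wide blade at its end, 217 mm long, in a second cradle of the same kind. Origin on its axis where handle and shaft meet, 55 mm above the bench. Leave it.
- sanding_block: Bystander: cork block 110 x 65 x 35 mm on the bench. Leave it.
- notebook: Bystander: wood-covered notebook 150 x 110 x 22 mm lying on the bench. Leave it.
- mallet: Bystander: wooden mallet lying on the bench, head 110 x 75 x 65 mm, handle 190 mm. Leave it.
- blank: Bystander: square wooden turning blank 50 x 200 x 50 mm behind the lathe. Leave it.
Things that resemble listed ones, but are neither listed nor needed, are in the scene too. What is shaped like the bar but blue is not meant.

How it is judged:
By the outcome, as a careful person would: the job done as asked, in the order asked, and still so for the second after the job is handed in, with the robot touching nothing.
It also fails if it takes over 59 s, if anything falls off the work surface, if the arm or the gripper's body presses on something with over 40 N, if the wrist force passes 120 N, or if a joint passes its speed limit or range.

## Working session

There is one attempt and no reset: what is moved stays moved. The work goes in short steps, Python scripts to look and compute and a tool call to move; the robot and the scene stay as the last step left them, time stands still between calls to the robot, and variables do not carry over. Pictures are saved under pics/ and viewed, about 8 in all and at most 12, crops included, and the job is handed in when it is done.

Besides the shell and the picture viewer there is one more tool, called after "Request:" as name(argument=value, ...), one argument or row to a line, values as JSON. apply_moves: Moves the arm, as the interface text tells. Its arguments: {"type":"object","properties":{"commands":{"type":"array"},"squeeze":{"type":"number"}},"required":["commands"]}

```bash
mkdir -p pics
cat > h.py <<'E'
from plant import *
import numpy as np, cv2
from scipy.spatial.transform import Rotation as Ro
def w(name,p):
    m=camera_model(name); return np.array(m["R"]).T@(np.array(p)-np.array(m["t"]))
def pix(name,X):
    m=camera_model(name); c=np.array(m["R"])@np.array(X)+m["t"]; c=np.array(m["intrinsics"])@c; return c[:2]/c[2]
def cloud(name,d):
    m=camera_model(name); K=np.array(m["intrinsics"]); v,u=np.mgrid[:384,:512]
    c=np.stack([(u-K[0,2])/K[0,0]*d,(v-K[1,2])/K[1,1]*d,d],-1)
    return (c-np.array(m["t"]))@np.array(m["R"])
E
python3 - <<'E'
from h import *
for c in ("scene","top"):
    p,d=read_camera(c); cv2.imwrite(f"pics/{c}0.png",p); np.save(f"{c}0.npy",d)
    for q in ("spindle_mouth","spindle_nose","bar_grip","bar_tip","bar","cradle_rest","bar_cradle","lathe","scraper","tray_mid"):
        for r in spot_point(q,c)[:3]:
            print(c,q,round(r["conf"],2),w(c,r["point"]).round(4))
im=[cv2.imread(f"pics/{c}0.png") for c in ("scene","top")]
print(read_state())
E
```

```text
scene spindle_mouth 0.64 [0.6238 0.0164 0.1637]
scene spindle_nose 0.79 [0.6399 0.1288 0.166 ]
scene bar_grip 0.85 [ 0.4182 -0.2986  0.0525]
scene bar_grip 0.83 [ 0.6892 -0.2149  0.014 ]
scene bar_grip 0.68 [ 0.4592 -0.151   0.0537]
scene bar_tip 0.73 [ 0.4583 -0.1487  0.0509]
scene bar_tip 0.52 [ 0.5465 -0.1662  0.011 ]
scene bar 0.67 [ 0.425  -0.2771  0.056 ]
scene bar 0.54 [ 0.6748 -0.2098  0.0088]
scene bar 0.51 [ 0.7958  0.0136 -0.0038]
scene cradle_rest 0.81 [ 0.4231 -0.2938  0.0508]
scene bar_cradle 0.72 [ 0.4296 -0.2724 -0.0006]
scene lathe 0.58 [0.641  0.1311 0.0012]
scene lathe 0.32 [0.6412 0.1295 0.1645]
scene lathe 0.26 [0.6417 0.1358 0.1603]
scene scraper 0.79 [0.4322 0.0493 0.0532]
scene scraper 0.24 [0.6393 0.1367 0.1627]
scene tray_mid 0.56 [0.6532 0.2089 0.0701]
top spindle_mouth 0.31 [0.4327 0.0528 0.0526]
top spindle_nose 0.58 [0.6431 0.1349 0.1654]
top bar_grip 0.84 [ 0.6891 -0.2132  0.0079]
top bar_grip 0.72 [ 0.4245 -0.298   0.0528]
top bar_tip 0.8 [ 0.5479 -0.1608  0.0145]
top bar_tip 0.62 [0.6391 0.1374 0.1631]
top bar_tip 0.6 [ 0.4568 -0.1484  0.0583]
top bar
[... 436 characters left out ...]
391  0.1322 -0.004 ]
{'t': 1.1, 'q': array([-1.27839355e+00,  1.30402951e-01,  1.48822687e+00, -4.53990309e-06,
        1.52302110e+00, -8.54037304e-02]), 'dq': array([ 2.22176063e-05, -5.34106187e-04, -9.70934047e-04,  7.54867554e-04,
       -6.86451104e-04,  7.85431177e-04]), 'joint_torque': array([-4.39132682e-04, -5.59770870e+01, -4.92064011e+01,  7.67593808e-02,
        2.24941573e-02,  4.49008860e-05]), 'tool_pos': array([ 0.22134184, -0.55766294,  0.21861868]), 'orientation': array([-3.08564962e+00, -5.89923367e-01,  1.65413222e-05]), 'force': array([ 0.18679361,  0.85333543, -0.01426462]), 'wrist_torque': array([ 0.04424817, -0.00429162, -0.01791714]), 'opening': 0.09320258157224581}
```

Run:
```python
import cv2,numpy as np
a=[cv2.imread(f"pics/{c}0.png") for c in ("scene","top")]
cv2.imwrite("pics/both0.png",cv2.resize(np.vstack(a),(450,600)) if 0 else cv2.resize(np.hstack(a),(800,300)))
```

```text
(no output)
```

View pics/scene0.png

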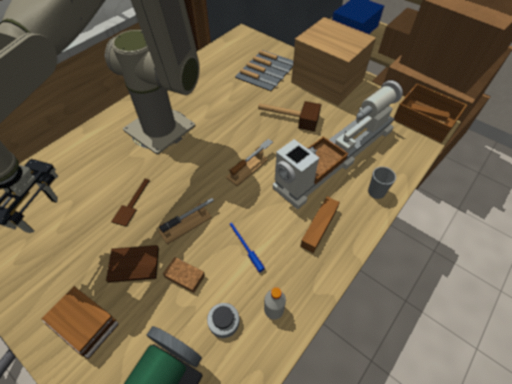

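View pics/top0.png

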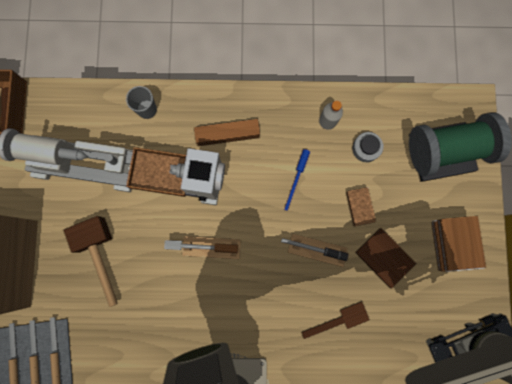

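The scene view shows the dark bar in its cradle (about 185,215, tip upper right), the scraper in the other cradle (250,158), and the lathe handwheel at about (280,175). In the top view the bar runs from (345,255) to its tip at (283,240). I'll refine with the depth data.

Run:
```python
from h import *
for c in ("scene","top"):
    P=cloud(c,np.load(f"{c}0.npy")).reshape(-1,3)
    a=P[(abs(P[:,2]-.214)<.006)&(np.hypot(P[:,0]-.635,P[:,1]-.08)<.1)]
    r=cv2.minAreaRect((a[:,:2]*1000).astype(np.float32)); print(c,"casing",len(a),np.median(a[:,2]),r)
    b=P[(P[:,2]>.052)&(P[:,2]<.075)&(abs(P[:,0]-.43)<.06)&(abs(P[:,1]+.245)<.13)]
    l=cv2.fitLine((b[:,:2]*1000).astype(np.float32),cv2.DIST_HUBER,0,.01,.01).ravel(); s=(b[:,:2]*1000-l[2:])@l[:2]
    print("bar",len(b),l,s.min(),s.max(),b[:,2].max())
m=camera_model("wrist"); print(-np.array(m["R"]).T@m["t"], m["R"],m["intrinsics"])
```

```text
scene casing 554 0.2105406035157047 ((634.0844116210938, 76.78350067138672), (84.64105224609375, 110.72076416015625), 83.30267333984375)
bar 329 [ 2.2273192e-01  9.7487974e-01  4.3592767e+02 -2.5695505e+02] -90.9622702487353 107.77507990354489 0.07322143778798923
top casing 1068 0.211348787713112 ((631.6743774414062, 81.7646484375), (82.09870147705078, 110.4980697631836), 82.28266906738281)
bar 432 [ 2.4709539e-01  9.6899116e-01  4.3040710e+02 -2.4829900e+02] -94.1765406021265 105.21695623712996 0.07347985124158879
[ 0.28657274 -0.53210898  0.38456581] [[ 3.68667039e-01 -9.29561469e-01 -3.00821102e-04]
 [-8.99009259e-01 -3.56632185e-01  2.54157111e-01]
 [-2.36361939e-01 -9.34289085e-02 -9.67162899e-01]] [[307.13710726   0.         258.00776588]
 [  0.         307.13710726 186.11297661]
 [  0.           0.           1.        ]]
```

Request:
apply_moves(
  commands=[2.5, 4, 2, 0, 0, 0.18, 9.3, 3, 4.5, 1, 0, 0, 0.18, 9.3, 3, 4.5, 0, 0, 0, 0.18, 9.3, 3, 4.5, 0, 0, 0, 0.18, 9.3, 3, 4.5, 0, 0, 0, 0.18, 9.3, 2, 2, 0, 0, 0, 0, 9.3],
)

```text
t: 1.85
tool_pos: [0.3885, -0.3117, 0.2494]
orientation: [2.497, 1.904, -0.0]
force: [-0.3, -0.5, 0.2]
opening: 0.093
```

Run:
```python
from h import *
p,d=read_camera("wrist"); cv2.imwrite("pics/w1.png",p)
for q in ("bar_grip","bar_tip","bar","bar_cradle","cradle_rest"):
    for r in spot_point(q,"wrist")[:2]: print(q,round(r["conf"],2),w("wrist",r["point"]).round(4))
P=cloud("wrist",d).reshape(-1,3)
b=P[(P[:,2]>.056)&(P[:,2]<.075)&(abs(P[:,0]-.43)<.06)&(abs(P[:,1]+.25)<.13)]
l=cv2.fitLine((b[:,:2]*1000).astype(np.float32),cv2.DIST_HUBER,0,.01,.01).ravel(); s=(b[:,:2]*1000-l[2:])@l[:2]
print(len(b),l,s.min(),s.max(),np.percentile(b[:,2],98),np.degrees(np.arctan2(l[1],l[0])))
for k in np.arange(-100,110,15):
    q=b[abs(s-k)<7]; 
    if len(q): print(k,(l[2:]+k*l[:2]).round(1),len(q),q[:,2].max().round(4),np.ptp((q[:,:2]*1000-l[2:])@[-l[1],l[0]]).round(1))
print(read_state()["tool_pos"])
```

```text
bar_grip 0.69 [ 0.4191 -0.2931  0.0589]
bar_grip 0.62 [ 0.6933 -0.2116  0.0149]
bar_tip 0.74 [ 0.5611 -0.3926 -0.0025]
bar_tip 0.67 [ 0.456  -0.1491  0.0515]
bar 0.79 [ 0.4184 -0.2764  0.0521]
bar 0.59 [ 0.6703 -0.2109  0.0129]
bar_cradle 0.57 [ 0.4218 -0.2746 -0.0026]
cradle_rest 0.64 [ 0.4172 -0.2967  0.0534]
2628 [ 2.4930348e-01  9.6842539e-01  4.3083075e+02 -2.4970148e+02] -100.21365717274864 99.80479600433225 0.06805804801770794 75.5637
-100 [ 405.9 -346.5] 113 0.0684 23.9
-85 [ 409.6 -332. ] 243 0.0689 23.9
-70 [ 413.4 -317.5] 250 0.0693 23.6
-55 [ 417.1 -303. ] 267 0.0694 24.3
-40 [ 420.9 -288.4] 269 0.0692 25.4
-25 [ 424.6 -273.9] 150 0.0687 23.9
-10 [ 428.3 -259.4] 128 0.0619 10.2
5 [ 432.1 -244.9] 127 0.0619 10.1
20 [ 435.8 -230.3] 128 0.0623 10.2
35 [ 439.6 -215.8] 139 0.0619 10.0
50 [ 443.3 -201.3] 206 0.0617 26.1
65 [ 447.  -186.8] 151 0.0622 25.8
80 [ 450.8 -172.2] 148 0.0623 10.6
95 [ 454.5 -157.7] 131 0.0616 10.5
[ 0.38676363 -0.31464491  0.24900026]
```

View pics/w1.png

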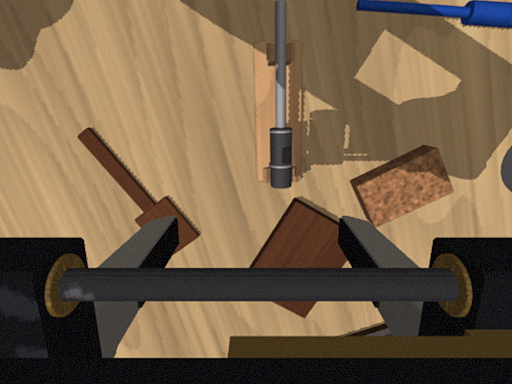

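The wrist view shows the bar centred: handle at (281,158), rod running up to (281,0), and clear space around the grip.

Request:
apply_moves(
  commands=[3.1, 1.6, -5, 0, 0, 0.016, 9.3, 0, 0, -5, 0, 0, 0, 9.3, 0, 0, -5, 0, 0, 0, 9.3, 0, 0, 0, 0, 0, 0, 9.3],
  squeeze=40,
)

```text
t: 2.65
tool_pos: [0.4158, -0.3032, 0.0968]
orientation: [2.492, 1.905, -0.002]
force: [-0.6, 0.3, 0.0]
opening: 0.0932
```

Run:
```python
from h import *
s=read_state(); print(s["t"],s["tool_pos"],s["force"],Ro.from_rotvec(s["orientation"]).as_matrix().round(4))
```

```text
2.65 [ 0.41579018 -0.30322939  0.09677667] [-0.60557931  0.26040388  0.03699549] [[ 0.2623  0.965   0.0016]
 [ 0.965  -0.2623 -0.0047]
 [-0.0041  0.0028 -1.    ]]
```

Request:
apply_moves(
  commands=[0.25, 0.5, -3.0, 0, 0, 0.013, 9.3, 0, 0, -2.5, 0, 0, 0, 9.3, 0, 0, -0.5, 0, 0, 0, 9.3, 0, 0, 0, 0, 0, 0, 9.3],
)

```text
t: 3.15
tool_pos: [0.4212, -0.3053, 0.0452]
orientation: [2.476, 1.908, 0.0]
force: [0.9, -0.2, 0.2]
opening: 0.0933
```

Run:
```python
from h import *
s=read_state(); print(s["t"],s["tool_pos"],s["force"],Ro.from_rotvec(s["orientation"]).as_matrix().round(4))
```

```text
3.15 [ 0.42123236 -0.30531592  0.04522556] [ 0.90766137 -0.1613605   0.20471639] [[ 0.2546  0.967   0.0095]
 [ 0.967  -0.2545 -0.0124]
 [-0.0095  0.0124 -0.9999]]
```

Request:
apply_moves(
  commands=[-0.3, 0.7, -0.9, 0, 0, 0, 9.3, 0, 0, 0, 0, 0, 0, 9.3],
)

```text
t: 3.4
tool_pos: [0.4193, -0.2994, 0.0386]
orientation: [2.473, 1.905, 0.001]
force: [-0.5, -0.1, -0.1]
opening: 0.093
```

```bash
cat > st.py <<'E'
from h import *
s=read_state(); M=Ro.from_rotvec(s["orientation"]).as_matrix()
print(s["t"],s["tool_pos"].round(4),s["force"].round(1),"op",round(s["opening"],4),"yaw",np.degrees(np.arctan2(M[1,0],M[0,0])).round(2),"z",M[:,2].round(4),"x",M[:,0].round(4), "M",s["wrist_torque"].round(2))
m=camera_model("wrist"); print("cam",(-np.array(m["R"]).T@m["t"]).round(4))
E
python3 st.py; python3 st.py
```

```text
3.4 [ 0.4193 -0.2994  0.0386] [-0.5 -0.1 -0.1] op 0.093 yaw 75.21 z [ 0.0125 -0.0149 -0.9998] x [ 0.2553  0.9668 -0.0113] M [ 0.02 -0.05 -0.03]
cam [ 0.4352 -0.2295  0.2037]
3.4 [ 0.4193 -0.2994  0.0386] [-0.5 -0.1 -0.1] op 0.093 yaw 75.21 z [ 0.0125 -0.0149 -0.9998] x [ 0.2553  0.9668 -0.0113] M [ 0.02 -0.05 -0.03]
cam [ 0.4352 -0.2295  0.2037]
```

Request:
apply_moves(
  commands=[-0.1, 0.15, -0.25, 0.015, 0.0125, 0.006, 9.3, 0, 0, 0, 0, 0, 0, 9.3],
)

```text
t: 3.65
tool_pos: [0.4188, -0.2981, 0.0369]
orientation: [2.482, 1.926, 0.001]
force: [0.2, -0.7, -1.1]
opening: 0.0931
```

```bash
python3 st.py
```

```text
3.65 [ 0.4188 -0.2981  0.0369] [ 0.2 -0.7 -1.1] op 0.0931 yaw 75.6 z [ 3.e-04  2.e-04 -1.e+00] x [2.486e-01 9.686e-01 3.000e-04] M [-0.1  -0.08 -0.01]
cam [ 0.4362 -0.2305  0.2029]
```

Well aligned. Close and lift.

Request:
apply_moves(
  commands=[0, 0, 0, 0, 0, 0, 4, 0, 0, 0, 0, 0, 0, 2, 0, 0, 0, 0, 0, 0, 1.5, 0, 0, 0, 0, 0, 0, 1.5, 0, 0, 0, 0, 0, 0, 1.5],
  squeeze=50,
)

```text
t: 4.28
tool_pos: [0.4189, -0.2982, 0.0369]
orientation: [-2.482, -1.926, -0.0]
force: [-0.5, 0.2, 0.2]
opening: 0.0479
```

```bash
python3 st.py
```

```text
4.275 [ 0.4189 -0.2982  0.0369] [-0.5  0.2  0.2] op 0.0479 yaw 75.6 z [ 2.e-04  2.e-04 -1.e+00] x [2.486e-01 9.686e-01 2.000e-04] M [-0.04 -0.07  0.01]
cam [ 0.4364 -0.2306  0.2029]
```

Request:
apply_moves(
  commands=[0, 0, 0, 0, 0, 0, 1.5, 0, 0, 0, 0, 0, 0, 1.5, 0, 0, 0, 0, 0, 0, 1.5, 0, 0, 0, 0, 0, 0, 1.5],
)

```text
t: 4.78
tool_pos: [0.4195, -0.2984, 0.0372]
orientation: [2.481, 1.925, 0.001]
force: [0.8, -0.4, -0.7]
opening: 0.0248
```

```bash
python3 st.py
```

```text
4.775 [ 0.4195 -0.2984  0.0372] [ 0.8 -0.4 -0.7] op 0.0248 yaw 75.61 z [ 1.5e-03 -5.0e-04 -1.0e+00] x [ 2.486e-01  9.686e-01 -1.000e-04] M [-0.01 -0.23  0.04]
cam [ 0.4368 -0.2307  0.2031]
```

Request:
apply_moves(
  commands=[0, 0, 3, 0, 0, 0, 1.5, 0, 0, 6, 0, 0, 0, 1.5, 0, 0, 6, 0, 0, 0, 1.5, 0, 0, 6, 0, 0, 0, 1.5, 1, 1, 5, 0, 0, 0, 1.5, 2.5, 3.5, 3, 0, 0, 0.03, 1.5, 3, 4.5, 1, 0, 0, 0.03, 1.5, 3, 4.5, 0, 0, 0, 0.03, 1.5],
)

```text
t: 5.78
tool_pos: [0.5069, -0.1578, 0.3399]
orientation: [-2.388, -2.019, 0.009]
force: [1.0, -0.0, -3.2]
opening: 0.0251
```

```bash
python3 st.py
```

```text
5.775 [ 0.5069 -0.1578  0.3399] [ 1.  -0.  -3.2] op 0.0251 yaw 80.41 z [-0.0138  0.0074 -0.9999] x [0.1665 0.986  0.005 ] M [-0.13 -0.11 -0.02]
cam [ 0.521  -0.0902  0.5061]
```

Request:
apply_moves(
  commands=[3.0, 4.0, 0, 0, 0, 0.02, 1.5, 3.0, 4.0, 0, 0, 0, 0.02, 1.5, 3, 4, 0, -0.007, -0.013, 0, 1.5, 0, 0, 0, 0, 0, 0, 1.5, 0, 0, 0, 0, 0, 0, 1.5],
)

```text
t: 6.4
tool_pos: [0.5977, -0.0301, 0.3345]
orientation: [-2.346, -2.077, 0.013]
force: [0.9, -0.6, -4.2]
opening: 0.025
```

```bash
python3 st.py
python3 - <<'E'
from h import *
p,d=read_camera("wrist"); cv2.imwrite("pics/w2.png",p)
P3=cloud("wrist",d); P=P3.reshape(-1,3)
a=P[(abs(P[:,2]-.214)<.006)&(np.hypot(P[:,0]-.635,P[:,1]-.08)<.1)]
print("casing",len(a),np.median(a[:,2]),cv2.minAreaRect((a[:,:2]*1000).astype(np.float32)))
h=P[(P[:,2]>.17)&(P[:,2]<.206)&(np.hypot(P[:,0]-.628,P[:,1]-.03)<.05)]
print("wheel",len(h),h.min(0),h.max(0))
b=P[(P[:,2]>.34)&(P[:,2]<.385)&(abs(P[:,0]-.62)<.05)]
print("bar",len(b)); 
if len(b):
  l=cv2.fitLine((b*1000).astype(np.float32),cv2.DIST_HUBER,0,.01,.01).ravel(); print(l,b.min(0),b.max(0))
for q in ("spindle_nose","spindle_mouth","lathe","bar_grip"):
    for r in spot_point(q,"wrist")[:2]: print(q,round(r["conf"],2),w("wrist",r["point"]).round(4))
E
```

```text
6.4 [ 0.5977 -0.0301  0.3345] [ 0.9 -0.6 -4.2] op 0.025 yaw 83.05 z [-1.160e-02  3.000e-04 -9.999e-01] x [ 0.121   0.9927 -0.0011] M [-0.12 -0.09  0.05]
cam [0.6082 0.0391 0.5003]
casing 9846 0.2103762287974732 ((632.7576293945312, 78.94978332519531), (82.33795928955078, 110.18309020996094), 82.05020141601562)
wheel 850 [0.5810146  0.01601365 0.17013524] [0.66149043 0.04463825 0.20560108]
bar 12082
[ 1.1465576e-01  9.9116886e-01 -6.6621691e-02  6.0378986e+02
  1.6165304e+01  3.5874854e+02] [ 0.5716769  -0.07736719  0.34007306] [0.62651594 0.0835987  0.38499998]
spindle_nose 0.77 [0.6386 0.1322 0.1613]
spindle_mouth 0.95 [0.6256 0.0184 0.166 ]
bar_grip 0.94 [ 0.6003 -0.0256  0.3545]
bar_grip 0.39 [0.4346 0.0506 0.0596]
```

View pics/w2.png

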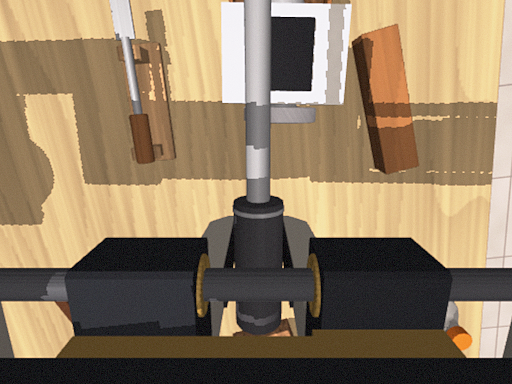

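The wrist view shows the bar held straight (rod at column 258, handle 258,235), with the casing behind it and the grey handwheel at (295,115). Next I'll check the bar's lie in the hand.

Run:
```python
from h import *
p,d=read_camera("wrist"); s=read_state(); T=s["tool_pos"]; M=Ro.from_rotvec(s["orientation"]).as_matrix(); print(T)
P3=cloud("wrist",d); P=((P3.reshape(-1,3))-T)@M   # tool frame
for k in np.arange(.03,.15,.01):
    q=P[(abs(P[:,0]-k)<.004)&(abs(P[:,1])<.02)&(P[:,2]>-.05)&(P[:,2]<0)]
    if len(q)>20: print(k.round(3),len(q),"mid y",((q[:,1].min()+q[:,1].max())/2).round(4),np.ptp(q[:,1]).round(4),"top",np.percentile(q[:,2],5).round(4))
h=P3.reshape(-1,3); h=h[(h[:,2]>.185)&(h[:,2]<.206)]; h=h[(abs(h[:,0]-.628)<.06)&(h[:,1]<.05)&(h[:,1]>0)]
dr=np.array([.1357,.9907]); l=(h[:,:2]-[.6328,.0795])@dr; o=(h[:,:2]-[.6328,.0795])@[dr[1],-dr[0]]
print("wheel along",np.percentile(l,[1,50,99]),"lat",np.percentile(o,[0.5,99.5]),"zmax",np.percentile(h[:,2],99))
```

```text
[ 0.59796223 -0.03109225  0.33583922]
0.03 381 mid y 0.0003 0.0116 top -0.0238
0.04 401 mid y 0.0001 0.0118 top -0.0237
0.05 424 mid y 0.0 0.0117 top -0.0238
0.06 445 mid y 0.0 0.0115 top -0.0238
0.07 461 mid y 0.0 0.0113 top -0.0236
0.08 488 mid y -0.0002 0.0115 top -0.0234
0.09 530 mid y 0.0001 0.0119 top -0.0234
0.1 546 mid y 0.0001 0.0117 top -0.0235
0.11 508 mid y -0.0002 0.0119 top -0.0232
wheel along [-0.05974927 -0.05193179 -0.04147789] lat [-0.04290391  0.03204702] zmax 0.20395442701308122
```

Request:
apply_moves(
  commands=[0, -6, 0, 0, -0.006, -0.007, 1.5, 0, -6, 0, 0, -0.006, -0.007, 1.5, 0.2, -3, -3, 0, 0, 0, 1.5, 0, 0, -6, 0, 0, 0, 1.5, 0, 0, -6, 0, 0, 0, 1.5, 0, 0, -2, 0, 0, 0, 1.5, 0, 0, 0, 0, 0, 0, 1.5],
)

```text
t: 7.58
tool_pos: [0.5972, -0.1903, 0.1647]
orientation: [2.369, 2.051, 0.009]
force: [-0.0, 0.2, -2.5]
opening: 0.025
```

```bash
cat >> st.py <<'E'
D=np.array([.1357,.9907]); Mo=np.array([.6250,.0194])
ax=s["tool_pos"]-.0175*M[:,2]; tip=ax+.15*M[:,0]
for n,X in (("grip",ax),("tip",tip)):
    v=X[:2]-Mo; print(n,X.round(4),"along mm",(v@D*1000).round(1),"lat(+x) mm",(v@[D[1],-D[0]]*1000).round(1),"z err",((X[2]-.165)*1000).round(1))
E
python3 st.py
```

```text
7.575 [ 0.5972 -0.1903  0.1647] [-0.   0.2 -2.5] op 0.025 yaw 81.76 z [ 0.0098 -0.0024 -0.9999] x [ 1.434e-01  9.897e-01 -9.000e-04] M [-0.04 -0.01  0.01]
cam [ 0.6057 -0.1208  0.3306]
grip [ 0.597  -0.1903  0.1822] along mm -211.5 lat(+x) mm 0.7 z err 17.2
tip [ 0.6185 -0.0418  0.1821] along mm -61.6 lat(+x) mm 1.9 z err 17.1
```

Request:
apply_moves(
  commands=[0, 0, -1.7, 0, 0.01, 0.008, 1.5, 0.3, 2.5, 0, 0, 0, 0, 1.5, 0.2, 2, 0, 0, 0, 0, 1.5, 0, 0, 0, 0, 0, 0, 1.5],
)

```text
t: 8.07
tool_pos: [0.6046, -0.1457, 0.1507]
orientation: [2.362, 2.061, 0.0]
force: [-0.1, -0.7, -4.0]
opening: 0.0251
```

```bash
python3 st.py
python3 - <<'E'
from h import *
p,d=read_camera("scene"); c=p[110:220,220:350]; cv2.imwrite("pics/s1.png",cv2.resize(c,None,fx=5,fy=5,interpolation=cv2.INTER_CUBIC))
for q in ("spindle_mouth","bar_tip"):
    for r in spot_point(q,"scene")[:2]: print(q,round(r["conf"],2),w("scene",r["point"]).round(4))
p,d=read_camera("top")
for q in ("spindle_mouth","bar_tip"):
    for r in spot_point(q,"top")[:2]: print(q,round(r["conf"],2),w("top",r["point"]).round(4))
E
```

```text
8.075 [ 0.6046 -0.1457  0.1507] [-0.1 -0.7 -4. ] op 0.0251 yaw 82.22 z [ 0.005  -0.0053 -1.    ] x [ 0.1354  0.9908 -0.0045] M [-0.15 -0.14  0.03]
cam [ 0.6133 -0.0757  0.3163]
grip [ 0.6045 -0.1456  0.1682] along mm -166.3 lat(+x) mm 2.1 z err 3.2
tip [0.6248 0.003  0.1676] along mm -16.3 lat(+x) mm 2.0 z err 2.6
spindle_mouth 0.91 [0.621  0.0178 0.1654]
bar_tip 0.76 [ 0.5476 -0.1672  0.0118]
bar_tip 0.53 [0.6241 0.0066 0.1636]
spindle_mouth 0.57 [0.6228 0.0204 0.1631]
spindle_mouth 0.35 [ 0.419  -0.2907  0.0556]
bar_tip 0.75 [0.4301 0.0519 0.0515]
bar_tip 0.62 [0.6216 0.0059 0.1678]
```

View pics/s1.png

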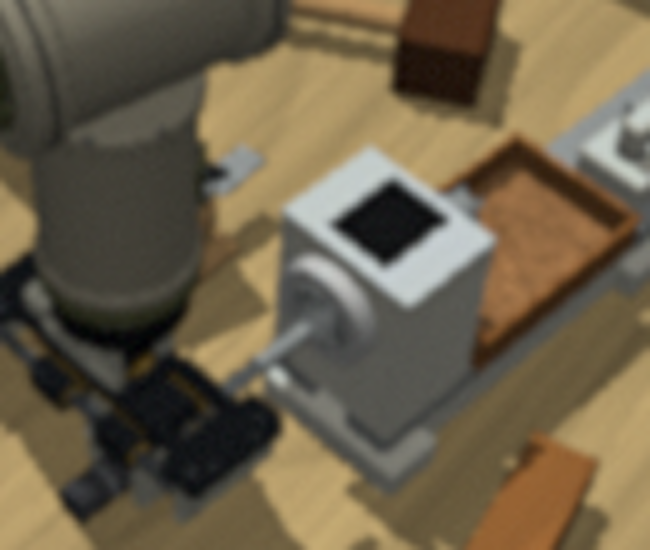

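The view shows the rod tip in front of the mouth, roughly concentric with the handwheel (310,325 in the crop). A small correction, then enter.

Request:
apply_moves(
  commands=[-0.2, 0, -0.3, 0.005, 0.005, 0, 1.5, 0.15, 1.5, 0, 0, 0, 0, 1.5, 0.25, 1.5, 0, 0, 0, 0, 1.5, 0, 0, 0, 0, 0, 0, 1.5],
)

```text
t: 8.88
tool_pos: [0.6058, -0.116, 0.1469]
orientation: [-2.37, -2.06, 0.001]
force: [-0.7, 0.8, -2.6]
opening: 0.0249
```

```bash
python3 st.py
```

```text
8.875 [ 0.6058 -0.116   0.1469] [-0.7  0.8 -2.6] op 0.0249 yaw 82.0 z [-1.4e-03  5.0e-04 -1.0e+00] x [1.392e-01 9.903e-01 3.000e-04] M [-0.12 -0.04  0.02]
cam [ 0.6159 -0.047   0.3128]
grip [ 0.6058 -0.116   0.1644] along mm -136.8 lat(+x) mm -0.6 z err -0.6
tip [0.6267 0.0325 0.1644] along mm 13.2 lat(+x) mm -0.1 z err -0.6
```

Request:
apply_moves(
  commands=[0.3, 2, 0, 0, 0, 0, 1.5, 0.3, 2, 0, 0, 0, 0, 1.5, 0.25, 2, 0, 0, 0, 0, 1.5, 0, 0, 0, 0, 0, 0, 1.5],
)

```text
t: 9.38
tool_pos: [0.615, -0.051, 0.1471]
orientation: [-2.369, -2.062, 0.001]
force: [0.4, -0.7, -3.6]
opening: 0.0246
```

```bash
python3 st.py
```

```text
9.375 [ 0.615  -0.051   0.1471] [ 0.4 -0.7 -3.6] op 0.0246 yaw 82.09 z [-1.e-03  4.e-04 -1.e+00] x [1.376e-01 9.905e-01 2.000e-04] M [-0.11 -0.06 -0.06]
cam [0.6249 0.0181 0.313 ]
grip [ 0.615  -0.051   0.1646] along mm -71.1 lat(+x) mm -0.4 z err -0.4
tip [0.6356 0.0976 0.1646] along mm 78.9 lat(+x) mm -0.1 z err -0.4
```

Request:
apply_moves(
  commands=[0.17, 1.2, 0, 0, 0, 0, 1.5, 0.17, 1.2, 0, 0, 0, 0, 1.5, 0.17, 1.2, 0, 0, 0, 0, 1.5],
  squeeze=60,
)

```text
t: 9.75
tool_pos: [0.6197, -0.02, 0.1472]
orientation: [2.369, 2.055, -0.011]
force: [0.6, 0.7, -4.3]
opening: 0.0249
```

```bash
python3 st.py
```

```text
9.75 [ 0.6197 -0.02    0.1472] [ 0.6  0.7 -4.3] op 0.0249 yaw 81.89 z [-0.0019 -0.0083 -1.    ] x [ 0.1411  0.99   -0.0085] M [-0.05 -0.08 -0.03]
cam [0.63   0.0505 0.3126]
grip [ 0.6198 -0.0199  0.1647] along mm -39.6 lat(+x) mm 0.2 z err -0.3
tip [0.6409 0.1286 0.1635] along mm 110.3 lat(+x) mm 1.0 z err -1.5
```

Request:
apply_moves(
  commands=[0.1, 0.9, 0, 0.008, -0.002, 0, 1.5, 0, 0, 0, 0, 0, 0, 1.5, 0, 0, 0, 0, 0, 0, 1.5],
)

```text
t: 10.12
tool_pos: [0.6208, -0.0093, 0.1471]
orientation: [-2.371, -2.06, -0.001]
force: [0.0, -0.3, -3.6]
opening: 0.0243
```

```bash
python3 st.py
python3 - <<'E'
from h import *
for c in ("top","scene"):
    p,d=read_camera(c); cv2.imwrite(f"pics/{c}2.png",p)
    for q in ("drive_centre","centre_mid","bar_grip"):
        for r in spot_point(q,c)[:2]: print(c,q,round(r["conf"],2),w(c,r["point"]).round(4))
a=cv2.imread("pics/top2.png")[120:230,120:260]; b=cv2.imread("pics/scene2.png")[100:220,240:380]
cv2.imwrite("pics/c2.png",np.vstack([cv2.resize(a,(500,300)),cv2.resize(b,(500,300))]))
E
```

```text
10.125 [ 0.6208 -0.0093  0.1471] [ 0.  -0.3 -3.6] op 0.0243 yaw 81.97 z [ 0.     0.001 -1.   ] x [0.1397 0.9902 0.001 ] M [-0.13 -0.03 -0.  ]
cam [0.6307 0.0596 0.3131]
grip [ 0.6208 -0.0094  0.1646] along mm -29.1 lat(+x) mm -0.2 z err -0.4
tip [0.6418 0.1392 0.1647] along mm 120.9 lat(+x) mm 0.4 z err -0.3
top drive_centre 0.66 [0.6446 0.1738 0.1032]
top drive_centre 0.4 [ 5.642e-01 -3.972e-01  2.000e-04]
top centre_mid 0.69 [0.6416 0.1747 0.1024]
top bar_grip 0.63 [ 0.6898 -0.2105  0.0094]
scene bar_grip 0.71 [ 0.6917 -0.214   0.0107]
scene bar_grip 0.53 [ 0.6216 -0.0051  0.1645]
```

View pics/c2.png

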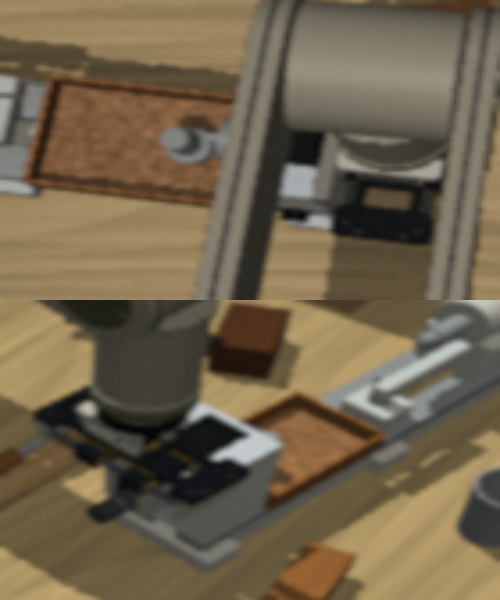

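The top crop shows the centre in the tray around (185,145), apparently end-on, so upright or leaning. It's out of the nose. I'll draw the bar back and then check it again.

Request:
apply_moves(
  commands=[-0.3, -2, 0, 0, 0, 0, 1.5, -0.4, -3, 0, 0, 0, 0, 1.5, -0.4, -3, 0, 0, 0, 0, 1.5, 0, 0, 0, 0, 0, 0, 1.5],
)

```text
t: 11.02
tool_pos: [0.6088, -0.0945, 0.1473]
orientation: [2.371, 2.06, -0.0]
force: [0.2, 0.2, -2.7]
opening: 0.0248
```

```bash
python3 st.py
```

```text
11.025 [ 0.6088 -0.0945  0.1473] [ 0.2  0.2 -2.7] op 0.0248 yaw 81.97 z [ 2.e-04 -3.e-04 -1.e+00] x [ 1.398e-01  9.902e-01 -2.000e-04] M [-0.16 -0.07  0.03]
cam [ 0.6187 -0.0254  0.3132]
grip [ 0.6088 -0.0945  0.1648] along mm -115.0 lat(+x) mm -0.5 z err -0.2
tip [0.6298 0.054  0.1647] along mm 34.9 lat(+x) mm 0.1 z err -0.3
```

Request:
apply_moves(
  commands=[-0.4, -3, 0, 0, 0, 0, 1.5, -0.5, -4, 0, 0, 0, 0, 1.5, -0.4, -3, 1, 0, 0, 0, 1.5, -3, -4, 2, 0, 0, 0, 1.5, -3, -4, 0, 0, 0, -0.03, 1.5, -3, -3, 0, 0, 0, -0.03, 1.5, 0, 0, 0, 0, 0, 0, 1.5],
)

```text
t: 11.9
tool_pos: [0.5021, -0.3106, 0.1784]
orientation: [2.432, 1.987, 0.001]
force: [0.3, 0.4, -2.7]
opening: 0.0248
```

```bash
python3 st.py
python3 - <<'E'
from h import *
p,d=read_camera("top"); cv2.imwrite("pics/c3.png",cv2.resize(p[120:220,120:240],None,fx=5,fy=5,interpolation=cv2.INTER_CUBIC))
for q in ("drive_centre","centre_mid"):
    for r in spot_point(q,"top")[:2]: print(q,round(r["conf"],2),w("top",r["point"]).round(4))
P=cloud("top",d).reshape(-1,3); g=P[(P[:,2]>.08)&(P[:,2]<.2)&(abs(P[:,0]-.645)<.05)&(P[:,1]>.14)&(P[:,1]<.29)]
v=g[:,:2]-[.6388,.1333]; D=np.array([.1357,.9907]); l=v@D; o=v@[D[1],-D[0]]
k=(abs(o)<.048)&(l>.005)&(l<.15); 
for a in range(0,150,6):
    q=k&(abs(l*1000-a)<3)
    if q.sum(): print(a,q.sum(),(o[q].min()*1000).round(),(o[q].max()*1000).round(),g[q,2].max().round(3))
s=read_state(); T=s["tool_pos"]; M=Ro.from_rotvec(s["orientation"]).as_matrix()
p,d=read_camera("wrist"); P=(cloud("wrist",d).reshape(-1,3)-T)@M
for kx in np.arange(0.0,.11,.004):
    q=P[(abs(P[:,0]-kx)<.002)&(abs(P[:,1])<.016)&(P[:,2]>-.05)&(P[:,2]<0)]
    if len(q)>20: print(kx.round(3),len(q),"mid y",((q[:,1].min()+q[:,1].max())/2).round(4),np.ptp(q[:,1]).round(4),"top",np.percentile(q[:,2],5).round(4))
E
```

```text
11.9 [ 0.5021 -0.3106  0.1784] [ 0.3  0.4 -2.7] op 0.0248 yaw 78.48 z [ 1.2e-03 -3.0e-04 -1.0e+00] x [ 0.1998  0.9798 -0.    ] M [-0.09 -0.09 -0.01]
cam [ 0.5159 -0.2421  0.3443]
grip [ 0.502  -0.3106  0.1959] along mm -343.6 lat(+x) mm -77.0 z err 30.9
tip [ 0.532  -0.1636  0.1959] along mm -193.9 lat(+x) mm -67.3 z err 30.9
drive_centre 0.72 [0.644  0.1703 0.1052]
centre_mid 0.46 [0.6458 0.1727 0.1049]
18 1 -0.0 -0.0 0.099
24 19 -14.0 10.0 0.109
30 29 -17.0 15.0 0.127
36 40 -18.0 17.0 0.143
42 29 -19.0 17.0 0.143
48 27 -18.0 16.0 0.141
54 16 -14.0 8.0 0.137
126 1 2.0 2.0 0.081
0.0 419 mid y 0.0004 0.0249 top -0.0361
0.004 448 mid y 0.0005 0.025 top -0.0442
0.008 1039 mid y 0.0 0.032 top -0.0477
0.012 388 mid y 0.0006 0.025 top -0.0307
0.016 377 mid y 0.0005 0.0248 top -0.0307
0.02 416 mid y 0.0003 0.0258 top -0.0309
0.024 637 mid y 0.0004 0.025 top -0.03
0.028 190 mid y 0.0004 0.0115 top -0.0241
0.032 190 mid y 0.0005 0.0115 top -0.0239
0.036 194 mid y 0.0002 0.0119 top -0.0237
0.04 200 mid y 0.0002 0.0119 top -0.0239
0.044 213 mid y 0.0002 0.0118 top -0.0236
0.048 208 mid y 0.0002 0.0117 top -0.0237
0.052 214 mid y 0.0002 0.0116 top -0.0237
0.056 213 mid y 0.0002 0.0115 top -0.0236
0.06 217 mid y 0.0002 0.0115 top -0.0237
0.064 219 mid y 0.0002 0.0113 top -0.0237
0.068 227 mid y -0.0001 0.0118 top -0.0238
0.072 250 mid y -0.0001 0.0117 top -0.0236
0.076 242 mid y -0.0001 0.0116 top -0.0237
0.08 238 mid y -0.0001 0.0116 top -0.0235
0.084 253 mid y -0.0001 0.0114 top -0.0233
0.088 252 mid y -0.0001 0.0113 top -0.0234
0.092 257 mid y -0.0001 0.0113 top -0.0235
0.096 257 mid y -0.0003 0.0116 top -0.0235
0.1 274 mid y -0.0003 0.0116 top -0.0233
0.104 274 mid y -0.0003 0.0115 top -0.0231
0.108 289 mid y -0.0001 0.0119 top -0.0233
```

View pics/c3.png

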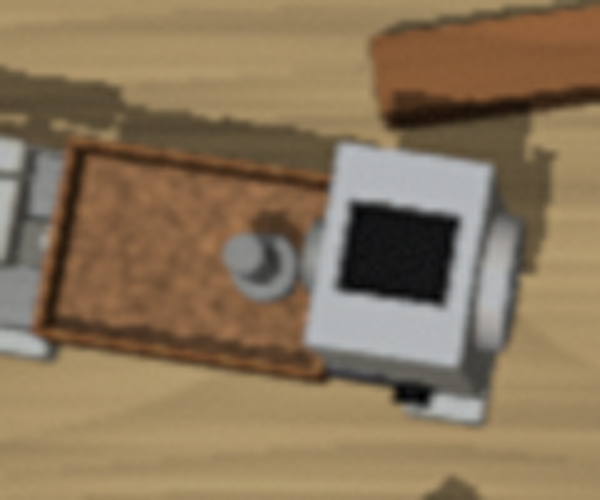

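The top view shows the centre standing free on its spurs in the tray at (255,265). Its top is at 0.143 m, and 72+65 mm gives 137, so it fits; the nose is empty. Next I'll check whether the bar slipped in the grip by comparing the handle and rod edge with the pre-push picture.

```bash
python3 - <<'E'
from h import *
p,d=read_camera("wrist"); cv2.imwrite("pics/w4.png",p)
a=cv2.imread("pics/w2.png")
for im in (a,p):
    g=cv2.cvtColor(im,cv2.COLOR_BGR2GRAY); print(g[188:226,250:266].mean(1).astype(int)); print(g[300:340,250:266].mean(1).astype(int))
    m=(g[196:225]<45).sum(1); print(m)
E
python3 st.py | head -1
```

```text
[121 122 122 122 121 123 121 121 121 122 122 122 124 124 100  40  30  33
  33  35  43  52  52  53  47  61 106 134 131 124  89  45  51  51  51  52
  52  52]
[55 58 50 53 50 53 52 52 52 52 50 51 52 51 51 52 57 58 67 81 85 84 80 74
 74 63 48 50 51 51 51 51 50 49 59 70 72 71 71 71]
[ 5 14 17 21 24 27 32 43 48 46 46 33 26 11  7  7  5  1  2  5  9 11 15 24
 13  9  8 13 17]
[114 116 115 115 115 114 116 115 114 115 115 114 116 117  95  36  28  32
  31  33  40  50  50  48  46  56  99 127 124 118  85  43  47  48  48  50
  49  48]
[ 52  55  47  47  48  48  49  48  48  49  50  45  53  63  68  75  81  80
  78  80  79  79  79  78  79  78  79  79  79  78  78  79  75  72 140 178
 105  58  65  68]
[10 18 22 26 28 31 37 48 53 51 50 49 35 20 30 32 32 22 24 28 36 46 53 53
 46 45 41 41 42]
12.15 [ 0.5046 -0.3073  0.1779] [ 0.4 -0.4 -4. ] op 0.0248 yaw 78.78 z [ 0.0014  0.001  -1.    ] x [0.1945 0.9809 0.0012] M [-0.12 -0.04 -0.02]
```

No slip. The edges sit on the same rows, so returning to the recorded grasp pose restores the bar.

Request:
apply_moves(
  commands=[-4, 0.5, 0, 0, 0, -0.03, 1.5, -3.5, 0.4, -3, 0, 0, -0.025, 1.5, -1, 0, -3, 0, 0, 0, 1.5, 0, 0, 0, 0, 0, 0, 1.5, 0, 0, 0, 0, 0, 0, 1.5],
)

```text
t: 12.78
tool_pos: [0.422, -0.2944, 0.1178]
orientation: [2.473, 1.934, 0.005]
force: [0.0, 0.1, -3.7]
opening: 0.0248
```

```bash
python3 st.py|head -1
```

```text
12.775 [ 0.422  -0.2944  0.1178] [ 0.   0.1 -3.7] op 0.0248 yaw 76.05 z [ 3.5e-03  5.0e-04 -1.0e+00] x [0.2411 0.9705 0.0014] M [-0.14 -0.09 -0.05]
```

Request:
apply_moves(
  commands=[-0.3, -0.4, -2.5, 0, 0.0035, -0.008, 1.5, 0, 0, -2, 0, 0, 0, 1.5, 0, 0, 0, 0, 0, 0, 1.5, 0, 0, 0, 0, 0, 0, 1.5],
)

```text
t: 13.28
tool_pos: [0.4256, -0.3008, 0.079]
orientation: [2.472, 1.924, 0.004]
force: [-0.2, -0.1, -3.6]
opening: 0.0249
```

```bash
python3 st.py|head -1
```

```text
13.275 [ 0.4256 -0.3008  0.079 ] [-0.2 -0.1 -3.6] op 0.0249 yaw 75.79 z [ 0.0081 -0.0059 -1.    ] x [ 0.2455  0.9694 -0.0037] M [-0.07 -0.05 -0.06]
```

Request:
apply_moves(
  commands=[-0.7, 0.3, -1, 0.006, 0.008, -0.003, 1.5, 0, 0, 0, 0, 0, 0, 1.5, -0.1, 0.1, -0.8, 0.002, 0.002, 0, 1.5, 0, 0, 0, 0, 0, 0, 1.5],
)

```text
t: 13.78
tool_pos: [0.4184, -0.2973, 0.0622]
orientation: [-2.481, -1.926, -0.0]
force: [-0.4, -0.5, -4.1]
opening: 0.0246
```

```bash
python3 st.py|head -1
```

```text
13.775 [ 0.4184 -0.2973  0.0622] [-0.4 -0.5 -4.1] op 0.0246 yaw 75.63 z [-2.e-04  6.e-04 -1.e+00] x [2.482e-01 9.687e-01 6.000e-04] M [-0.05 -0.   -0.04]
```

Aligned; descend the remaining 25 mm in small steps.

Request:
apply_moves(
  commands=[0, -0.1, -1, 0, 0, 0, 1.5, 0, 0, 0, 0, 0, 0, 1.5, 0, 0, -0.9, 0, 0, 0, 1.5, 0, 0, 0, 0, 0, 0, 1.5],
)

```text
t: 14.28
tool_pos: [0.4182, -0.2983, 0.0415]
orientation: [-2.481, -1.925, -0.0]
force: [0.1, -0.5, -2.7]
opening: 0.0245
```

```bash
python3 st.py|head -1
```

```text
14.275 [ 0.4182 -0.2983  0.0415] [ 0.1 -0.5 -2.7] op 0.0245 yaw 75.62 z [-5.e-04  9.e-04 -1.e+00] x [2.484e-01 9.687e-01 7.000e-04] M [-0.04  0.03  0.04]
```

Request:
apply_moves(
  commands=[0.05, 0, -0.3, 0, 0, 0, 1.5, 0.02, 0, -0.15, 0, 0, 0, 1.5, 0, 0, 0, 0, 0, 0, 1.5],
)

```text
t: 14.65
tool_pos: [0.4195, -0.2987, 0.0373]
orientation: [2.482, 1.926, 0.001]
force: [-0.5, -0.0, -2.7]
opening: 0.0247
```

```bash
python3 st.py|head -1
```

```text
14.65 [ 0.4195 -0.2987  0.0373] [-0.5 -0.  -2.7] op 0.0247 yaw 75.62 z [ 4.e-04  2.e-04 -1.e+00] x [2.483e-01 9.687e-01 3.000e-04] M [-0.    0.04  0.05]
```

Request:
apply_moves(
  commands=[0, 0, -0.08, 0, 0, 0, 1.5, 0, 0, 0, 0, 0, 0, 1.5],
)

```text
t: 14.9
tool_pos: [0.4196, -0.2987, 0.0371]
orientation: [2.482, 1.926, 0.001]
force: [-0.5, 0.6, -3.0]
opening: 0.0244
```

```bash
python3 st.py|head -1
```

```text
14.9 [ 0.4196 -0.2987  0.0371] [-0.5  0.6 -3. ] op 0.0244 yaw 75.63 z [ 6.e-04  1.e-04 -1.e+00] x [2.481e-01 9.687e-01 2.000e-04] M [0.05 0.05 0.05]
```

Same pose as at the grasp (0.2–0.5 mm); release and rise.

Request:
apply_moves(
  commands=[0, 0, 0, 0, 0, 0, 3.5, 0, 0, 0, 0, 0, 0, 5, 0, 0, 0, 0, 0, 0, 7, 0, 0, 0, 0, 0, 0, 9.3, 0, 0, 0, 0, 0, 0, 9.3, 0, 0, 0, 0, 0, 0, 9.3],
)

```text
t: 15.65
tool_pos: [0.4207, -0.2997, 0.0382]
orientation: [2.479, 1.924, 0.002]
force: [-0.1, 0.1, -0.6]
opening: 0.0799
```

Request:
apply_moves(
  commands=[0, 0, 2, 0, 0, 0, 9.3, 0, 0, 4, 0, 0, 0, 9.3, 0, 0, 5, 0, 0, 0, 9.3, 0, 0, 5, 0, 0, 0, 9.3, -1.5, -3, 4, 0, 0, 0, 9.3, -3, -5, 0, 0, 0, 0, 9.3, 0, 0, 0, 0, 0, 0, 9.3, 0, 0, 0, 0, 0, 0, 9.3],
)

```text
t: 16.65
tool_pos: [0.3728, -0.3798, 0.2443]
orientation: [2.479, 1.926, -0.0]
force: [0.7, 0.7, -0.1]
opening: 0.0928
```

```bash
python3 st.py|head -1
python3 - <<'E'
from h import *
p,d=read_camera("wrist"); cv2.imwrite("pics/w5.png",p)
P=cloud("wrist",d).reshape(-1,3)
b=P[(P[:,2]>.056)&(P[:,2]<.075)&(abs(P[:,0]-.43)<.06)&(abs(P[:,1]+.25)<.13)]
l=cv2.fitLine((b[:,:2]*1000).astype(np.float32),cv2.DIST_HUBER,0,.01,.01).ravel(); s=(b[:,:2]*1000-l[2:])@l[:2]
for k in np.arange(-100,110,25):
    q=b[abs(s-k)<7]
    if len(q): print(k,(l[2:]+k*l[:2]).round(1),len(q),q[:,2].max().round(4))
print("ends",l[2:]+s.min()*l[:2],l[2:]+s.max()*l[:2],np.degrees(np.arctan2(l[1],l[0])))
p,d=read_camera("top"); cv2.imwrite("pics/top5.png",p)
a=cv2.imread("pics/top0.png"); cv2.imwrite("pics/cmp.png",np.vstack([cv2.resize(i[225:275,270:370],(600,300),interpolation=cv2.INTER_CUBIC) for i in (a,p)]))
c=[cv2.cvtColor(i,cv2.COLOR_BGR2GRAY)[232:266,275:355].astype(np.float32) for i in (a,p)]
print("top shift px",cv2.phaseCorrelate(*c))
print([ (round(r["conf"],2),w("top",r["point"]).round(4)) for q in ("centre_mid","bar") for r in spot_point(q,"top")[:2]])
E
```

```text
16.65 [ 0.3728 -0.3798  0.2443] [ 0.7  0.7 -0.1] op 0.0928 yaw 75.69 z [ 0.0014 -0.0019 -1.    ] x [ 0.2472  0.969  -0.0015] M [-0.04 -0.09  0.04]
-50 [ 410.9 -330.5] 296 0.0692
-25 [ 417.  -306.2] 317 0.0693
0 [ 423.2 -282. ] 306 0.0695
25 [ 429.4 -257.8] 154 0.0621
50 [ 435.5 -233.5] 164 0.062
ends [ 407.65075002 -343.15780892] [ 439.80915293 -216.70572084] 75.73142
top shift px ((0.020518761099936, -0.35342369425824316), 0.46353042821089424)
[(0.55, array([0.6453, 0.1743, 0.103 ])), (0.87, array([ 0.4235, -0.27  ,  0.0477])), (0.72, array([ 0.6731, -0.2037,  0.0145]))]
```

View pics/top5.png

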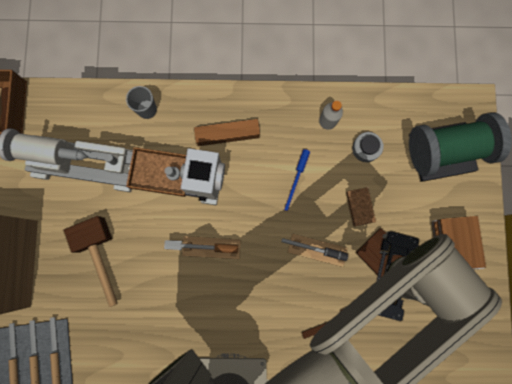

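View pics/cmp.png

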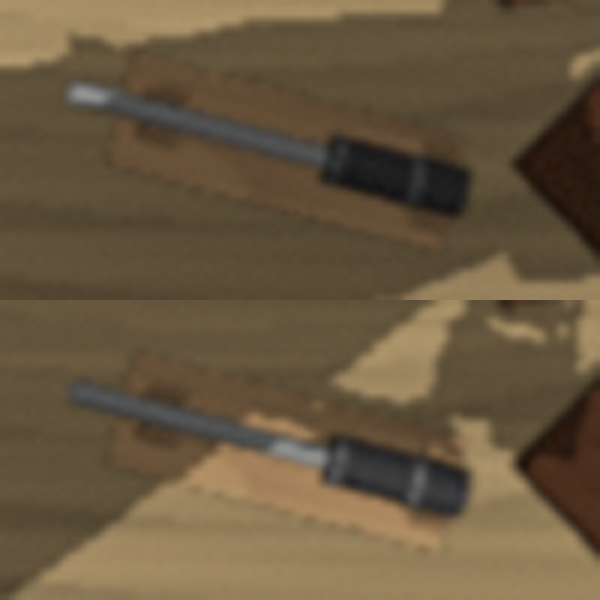

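The bar lies where it did before: both ends fall on the same pixels (75,95) and (465,190), it is level, and its yaw is 75.7°. The centre stands in the tray at (172,172), the bystanders haven't moved, and the gripper is clear. Handing in.

```bash
python3 -c "
from plant import *
print(close_job())"
```

```text
the job is handed in; nothing more can be done
None
```

The drive centre is out of the nose and in the tray, and the bar is back in its cradle. I handed the job in at about 17 s on the robot's clock.

**What I did:** I took the bar by the handle and passed its rod through the handwheel end. I pushed until the tip was about 6 mm past the nose face. Then I drew the bar out, laid it back at the recorded grasp pose, let go and moved the gripper clear.

**Last checks:**
- **Drive centre:** it stands on its spurs on the tray floor, 36–40 mm in front of the nose face. Its top measured about 0.14 m, against 0.137 m expected. Only the bar touched it.
- **Bar:** it lies level, with the top of the handle at 69 mm and of the rod at 62 mm, at the same angle as before (75.7° against 75.6°). In the top camera's before-and-after pictures, both ends lie on the same pixels, and the bar did not slip in the grip.
- **Other things:** they looked unmoved in the top view, though the arm hid part of the area around the notebook.
- **Forces:** the readings I saw stayed under 5 N, but I read none at the moment the centre was pushed free.

**Disagreement:** the wrist camera's first and last readings of the bar's position along its length differed by about 4 mm. The first was taken while the arm was still settling, so I relied on the top-camera comparison and the recorded arm pose.

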